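Stopper the flask, then crack the dry case's stuck lid and hold it ajar

TASK

The dry-storage case has to be aired, but no fumes from the open flask may get in: first set the tapered stopper fully home in the flask's neck while the case is still shut. Then take the case's lid by its bar handle, pull it free of its sticky seal without letting it fly wide open, and finish while still holding it by the handle with the lid's front edge raised about 3 cm; do not let go. Leave the flask standing where it is and the other things undisturbed.

Things in the scene. Friction and masses are not known exactly. Their poses are not given: they have to be found in the camera images.
- flask: white conical flask, loose, 0.45 kg, 76 mm wide at the base, 110 mm tall, with a straight open neck 37 mm outside and 29 mm inside (the bore is 29 mm for at least 36 mm down). Origin: centre of its underside, z up.
- flask_mouth (a point): centre of the flask's open mouth, level with the rim, 110 mm above its underside
- stopper: black stopper, loose, 60 g, 56 mm tall, upright on its narrow end. From below: taper 26 mm long (23 mm wide at the foot, 26.4 mm at the top), shoulder flange 36 mm wide and 5 mm thick, then a cylindrical grip 24 mm in diameter and 25 mm tall (31 to 56 mm above the foot). Seated, the flange rests on the flask's rim. Origin: centre of its foot, z up.
- stopper_shoulder (a point): on the stopper's axis at the underside of its flange, 26 mm above the foot; it coincides with flask_mouth when fully home
- dry_case: aluminium dry-storage case with a grey lid, fixed to the worktop, 150 (x) x 130 (y) x 75 mm without its lid. Origin: centre of its underside; its x axis points from the front (handle side, towards the robot) to the hinge at the back, y along the front edge.
- case_lid (a joint): angle of the lid, rad: 0 shut, growing as its front edge rises (0.2 rad = 30 mm); range to 1.5. The lid is 10 mm thick (top 88 mm above the worktop), hinged at the back, 0.3 kg with handle, and falls if released. Its seal takes a peak of about 13 N upward at the handle, dropping to about 2 N once the front edge is some 8 mm up; dropped, the lid rests a few mm open on the seal's lip.
- lid_hinge (a point): middle of the lid's hinge axis, 78 mm above the worktop at the back of the case; the axis lies along the case's y
- handle_bar (a point): middle of the bar of the lid's steel handle: a round bar 12 mm thick and 88 mm long along the case's y, on two 10 mm posts 76 mm apart near the lid's front edge. The bar's axis is 34 mm above the lid's top face (122 mm above the worktop when shut), 125 mm in front of and, when shut, 44 mm above the hinge axis.
- solder_reel: bystander: reel of solder, 54 mm wide, 30 mm tall, loose; origin at its underside
- white_dropper: bystander: small white dropper bottle, 22 mm wide, 52 mm tall, loose; origin at its underside
- black_lid_jar: bystander: small jar with a black screw lid, 57 mm wide, 93 mm tall, loose; origin at its underside
Things that resemble listed ones, but are neither listed nor needed, are in the scene too. What is shaped like the flask but orange or yellow is not meant.

How it is judged:
By the outcome, as a careful person would: the job done as asked, in the order asked, and still so for the second after the job is handed in, while the arm keeps its last pose, push and grip.
It also fails if it takes over 51 s, if anything falls off the work surface, if the arm or the gripper's body presses on something with over 40 N, if the wrist force passes 120 N, or if a joint passes its speed limit or range.

ROBOT

A 6-joint arm with a two-finger parallel gripper is mounted at the origin on a cart in front of the work surface, level with it; the furniture and walls round the work are solid. World frame = base frame: x ahead of the robot, y to its left, z up, the work surface at z = 0. Lengths are in m, angles in rad, forces in N, time in s.
With the tool pointing down it reaches from about 0.375 to 0.9 m from the base axis. Payload 3.1 kg.
Tool frame: the origin (TCP) lies on the centre line of the jaws, within the pads' length; the fingertips stand robot.tip_reach ahead of it and the grasp point (between the pads) lies 8 mm behind it (robot.tip_reach is the distance from the TCP to the fingertips, in m); z points along the fingers, y is the line along which they close (so a half turn about z gives the same grasp; the last joint's range is limited). The gripper opens to 87 mm and grips with 3 to 60 N. Pads are 19 mm wide; open, the fingers measure 117 mm over their backs; the gripper's body (75 mm by 190 mm) begins 51 mm behind the grasp point.
Start: joints at [-1.528, 0.527, 1.433, -0, 1.181, -0.178], TCP at [0.138, -0.61, 0.234] pointing down, gripper open.
Joint ranges: [-3.08, 3.08], [-0.75, 2.2], [0.22, 2.44], [-1.43, 4.57], [0, 2.65], [-2.85, 2.85]. Speed limits (rad/s): [2.79, 2.79, 3.14, 3.14, 3.14, 3.14].

INTERFACE

Orientations are given as a unit quaternion [x, y, z, w].
In Python, from rig import robot gives the robot as it stands.
- The arm moves only by the tool jog_arm, never from a script. Its argument "motion" is one flat list of numbers, 7 for each row, row after row: the shift along the tool's x, y, z scaled (see below), then the turn, a rotation vector about the tool's x, y, z scaled (see below), then the gripper's target within -1 to 1 (shut at 1, half-way at 0, fully open at -1). In form: [x, y, z, rx, ry, rz, hand, x, y, z, rx, ry, rz, hand, ...]. A call has 1 to 12 rows; each row shifts and turns the commanded pose from where the row before left it, along the tool's axes as they then stand; what a row does not reach is not made up. The controller multiplies each number of a shift by 4 cm and each number of a turn by 4 degrees. A row lasts 1/8 s, in which the tool goes at most 62.5 mm and 10.7 degrees, less where a joint would pass 70% of its speed; a pose out of reach is approached as far as the arm can. A call with a number of a shift or a turn outside -1 to 1 is refused whole. A call with a gripper value outside its range is refused whole. The fingers move at their own pace and stop on an object; "grip_force" is the grip in N (left out, the last holds). Time passes only in rows, so rows that do not move let the fingers close. It gives the time, the measured TCP pose, the force, the opening and the grip force at its end, in the units of the state.
- robot.get_obs(): the state, without advancing time (a new reading comes with each control period).
- robot.camera(name): name is "scene" or "top"; returns the picture (400x640x3 uint8, blue, green, red); there is no depth.
- robot.calibration(name): a dict with "fx", "fy", "cx", "cy" (pixels), "R" (3x3) and "t" (3): a world point X has camera coordinates R X + t. Camera axes: x right, y down, z forward; pixel columns grow to the right and rows downward; lengths in m; the calibration is good to about 2 mm. A picture is of the moment at which its call begins. calibration takes no time and is no camera call.
- robot.hand_in(): hands the job in; it is judged then, once.
The state is a dict: "time": time; "q": joint angles; "joint_velocities": joint speeds; "joint_torque": joint torques, N m; "position": TCP position; "tool_rot": TCP orientation; "ft_force": force on the tool from outside, world axes, zero at the start; "moment": the same for the moment, N m; "grip_width": finger opening in m; "grip_force": force on a finger pad.
Only numpy, scipy, OpenCV 4.12 (cv2) and the standard library are available. Lean on these libraries where they do the work, as an engineer would, in place of code of your own. Each camera call takes 0.05 s, during which the arm holds its last target. There are 200 camera calls.

## Working session

There is one attempt and no reset: what is moved stays moved. The work goes in short steps, Python scripts to look and compute and a tool call to move; the robot and the scene stay as the last step left them, time stands still between calls to the robot, and variables do not carry over. Pictures are saved under pics/ and viewed, at most 10 in all, crops included, and the job is handed in when it is done.

Besides the shell and the picture viewer there is one more tool, called after ">>>" as a command line: name --argument value ..., lists and objects as JSON in quotes. jog_arm: Moves the arm, as the interface text tells. Shifts and turns lie within -1 to 1; 1 stands for 4 cm of shift or 4 degrees of turn. Its arguments: {"type":"object","properties":{"motion":{"type":"array","items":{"type":"number"}},"grip_force":{"type":"number"}},"required":["motion"]}

```bash
ls; mkdir -p pics; python3 - <<'E'
from rig import robot
import cv2,numpy as np
o=robot.get_obs(); print({k:np.round(v,3) for k,v in o.items()}, robot.tip_reach)
for n in("scene","top"):
    cv2.imwrite(f"pics/{n}0.png",robot.camera(n)); c=robot.calibration(n); print(n,{k:np.round(v,3).tolist() for k,v in c.items()})
E
```

```text
pics
{'time': np.float64(0.0), 'q': array([-1.528,  0.528,  1.434, -0.   ,  1.181, -0.179]), 'joint_velocities': array([ 0.   , -0.   , -0.002,  0.001, -0.   ,  0.002]), 'joint_torque': array([-2.0000e-03, -4.4005e+01, -1.7659e+01,  6.3000e-02,  5.8000e-02,
       -0.0000e+00]), 'position': array([ 0.137, -0.609,  0.233]), 'tool_rot': array([ 0.994,  0.111,  0.   , -0.001]), 'ft_force': array([ 0.426,  0.102, -0.083]), 'moment': array([0.   , 0.047, 0.014]), 'grip_force': np.float64(0.0), 'grip_width': np.float64(0.087)} 0.011
scene {'fx': 453.438, 'fy': 453.438, 'cx': 317.208, 'cy': 201.173, 'R': [[0.997, -0.071, -0.011], [-0.059, -0.715, -0.696], [0.042, 0.695, -0.718]], 't': [-0.534, 0.07, 1.412]}
top {'fx': 448.537, 'fy': 448.537, 'cx': 326.949, 'cy': 192.318, 'R': [[0.027, -1.0, -0.017], [-0.997, -0.025, -0.075], [0.075, 0.019, -0.997]], 't': [-0.038, 0.527, 1.632]}
```

View pics/scene0.png

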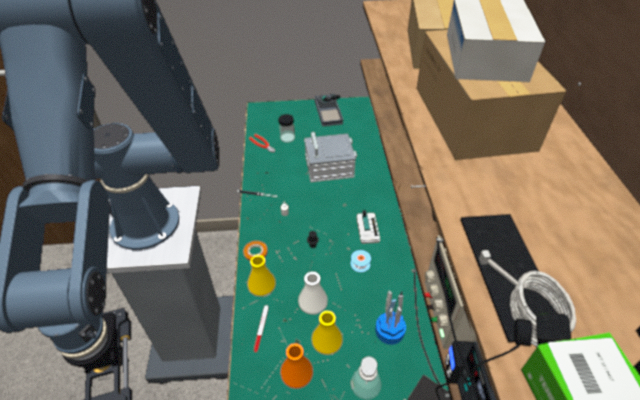

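View pics/top0.png

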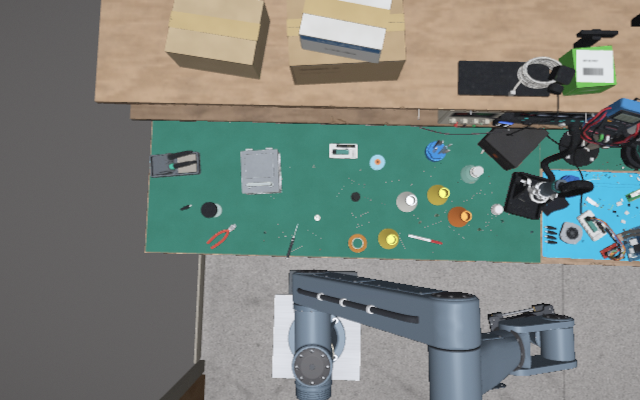

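In the scene view the white flask is at (313,293), top (406,201). It could be confused with the yellow flasks (260,275) and (327,333), the orange one (296,366) or the clear bottle (367,378). The black stopper is at scene (312,239), top (355,197); the black-lid jar at (286,125) is the look-alike. The case is at scene (330,158), top (262,171). I'll check these in one composite close crop.

```bash
python3 - <<'E'
import cv2,numpy as np
s=cv2.imread("pics/scene0.png");t=cv2.imread("pics/top0.png")
def c(i,x,y,w=64,h=48): return cv2.resize(i[y-h//2:y+h//2,x-w//2:x+w//2],(400,300),interpolation=cv2.INTER_CUBIC)
a=np.vstack([np.hstack([c(s,312,265,112,84),c(s,330,158)]),np.hstack([c(t,382,200,80,60),c(t,262,171)])])
cv2.imwrite("pics/crop0.png",a)
E
```

```text
(no output)
```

View pics/crop0.png

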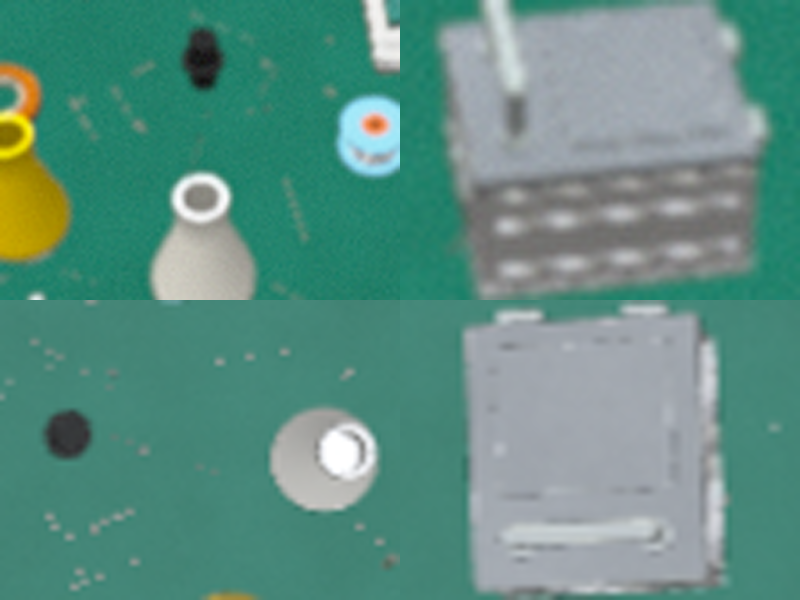

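The crop confirms the choices. The black stopper stands upright with its flange, at scene (312.5,239.5), top (355.5,197). The white flask's rim is at scene (312.5,278.5), top (411.4,200.4). The handle bar in the top view runs from (246.5,186) to (272,184.5).

```bash
cat > h.py <<'E'
import cv2,numpy as np
from rig import robot
from scipy.spatial.transform import Rotation as Rot
def ray(n,px):
    c=robot.calibration(n);R=np.array(c["R"]);t=np.array(c["t"])
    d=R.T@np.array([(px[0]-c["cx"])/c["fx"],(px[1]-c["cy"])/c["fy"],1]);return -R.T@t,d/np.linalg.norm(d)
def plane(n,px,z):
    o,d=ray(n,px);return o+d*(z-o[2])/d[2]
def tri(p1,p2):
    A=[];b=[]
    for n,p in(("scene",p1),("top",p2)):
        o,d=ray(n,p);P=np.eye(3)-np.outer(d,d);A.append(P);b.append(P@o)
    return np.linalg.lstsq(np.vstack(A),np.hstack(b),rcond=None)[0]
def blob(im,box,f):
    "largest blob of f(bgr float crop) in box x0,y0,x1,y1, upsampled x8: centroid, minAreaRect, hull-ellipse"
    x0,y0,x1,y1=box;c=cv2.resize(im[y0:y1,x0:x1],None,fx=8,fy=8,interpolation=cv2.INTER_CUBIC).astype(int)
    m=f(c).astype(np.uint8)*255
    k=max(cv2.findContours(m,cv2.RETR_EXTERNAL,cv2.CHAIN_APPROX_NONE)[0],key=cv2.contourArea)
    M=cv2.moments(k);T=lambda p:(np.array(p)+.5)/8-.5+[x0,y0]
    (rc,rs,ra)=cv2.minAreaRect(k);bb=T(cv2.boxPoints((rc,rs,ra)))
    e=cv2.fitEllipse(cv2.convexHull(k))
    return dict(cen=T([M["m10"]/M["m00"],M["m01"]/M["m00"]]),box=bb,ell=T(e[0]),size=np.array(e[1])/8,br=np.array(cv2.boundingRect(k))/8+[x0,y0,0,0])
E
python3 - <<'E'
from h import *
np.set_printoptions(precision=4,suppress=True)
s=cv2.imread("pics/scene0.png");t=cv2.imread("pics/top0.png")
dark=lambda c:c.max(2)<75
a=blob(s,(298,222,328,258),dark);b=blob(t,(342,184,370,212),dark)
print("stop",a["ell"],a["br"],b["ell"],b["size"]); print(plane("top",b["ell"],.035),plane("scene",a["ell"],.03),tri(a["ell"],b["ell"]))
br=lambda c:c.min(2)>222
a=blob(s,(298,265,328,292),br);b=blob(t,(394,185,422,216),br)
print("rim",a["ell"],a["size"],b["ell"],b["size"]); print(plane("top",b["ell"],.11),plane("scene",a["ell"],.11),tri(a["ell"],b["ell"]))
# flask base from whole top silhouette
for th in(195,200,205):
    a=blob(t,(240,176,280,194),lambda c:c[:,:,1]>th); print("bar",th,a["cen"],a["box"].tolist())
    q=a["box"]; 
    print(plane("top",a["cen"],.124))
sb=blob(s,(300,126,330,165),lambda c:c[:,:,1]>200);print(sb["cen"],sb["box"].tolist(), tri(sb["cen"],a["cen"]))
# lid outline edges from top
g=blob(t,(225,140,295,205),lambda c:(c.max(2)-c.min(2)<28)); print("lid",g["box"].tolist(),g["cen"])
E
```

```text
stop [312.3527 239.2054] [307.5  231.25  10.75  16.75] [355.1159 196.3922] [8.38   8.9863]
[ 0.5143 -0.1274  0.035 ] [ 0.5126 -0.1284  0.03  ] [ 0.5137 -0.1277  0.0292]
rim [311.8352 278.0796] [12.307  14.6599] [410.7335 200.2306] [ 9.1738 10.6285]
[ 0.5009 -0.3168  0.11  ] [ 0.5007 -0.3187  0.11  ] [ 0.5009 -0.3171  0.1077]
bar 195 [257.8158 183.6047] [[246.2389521598816, 182.79005527496338], [269.89054107666016, 181.5452356338501], [270.0476531982422, 184.53038692474365], [246.39606475830078, 185.77520656585693]]
[0.5441 0.2139 0.124 ]
bar 200 [257.4867 183.5051] [[246.61209774017334, 183.02226448059082], [269.5257205963135, 181.68315649032593], [269.66130447387695, 184.00315380096436], [246.74768257141113, 185.3422622680664]]
[0.5444 0.2151 0.124 ]
bar 205 [254.5984 183.3149] [[248.1875, 183.0625], [260.5625, 183.0625], [260.5625, 183.5625], [248.1875, 183.5625]]
[0.5449 0.2251 0.124 ]
[314.4222 140.3718] [[310.7632522583008, 133.03056859970093], [313.55076026916504, 132.25126600265503], [317.6797409057617, 147.0203151702881], [314.89223289489746, 147.79961776733398]] [0.5449 0.2272 0.1126]
lid [[239.29033184051514, 148.3248691558838], [280.5006446838379, 146.4516773223877], [282.60063552856445, 192.65167236328125], [241.39032363891602, 194.52486419677734]] [260.588  171.1932]
```

```bash
cat >> h.py <<'E'
def go(target,yaw,n,hand,pitch=0):
    "rows, in tool axes and units, from the present pose to target; yaw,pitch in deg (pitch about tool x)"
    o=robot.get_obs();p=np.array(o["position"]);R=Rot.from_quat(o["tool_rot"])
    G=Rot.from_euler("z",yaw,degrees=True)*Rot.from_euler("x",180+pitch,degrees=True)
    w=(R.inv()*G).as_rotvec(); d=(np.array(target)-p)/n; out=[]
    for i in range(n):
        Ri=R*Rot.from_rotvec(w*i/n); out.append(np.r_[Ri.inv().apply(d)/.04,np.degrees(w)/4/n,hand])
    out=np.round(out,2)+0.; print(out.tolist())
E
python3 - <<'E'
from h import *
t=[.5135,-.128,.13]
o=robot.get_obs();print(o["position"],o["tool_rot"])
go([.5135,-.128,.20],94,22,-1)
E
```

```text
[ 0.13748911 -0.60905728  0.23267708] [ 9.93858613e-01  1.10653214e-01  6.51944888e-05 -9.58438620e-04]
[[0.54, -0.44, 0.04, 0.0, 0.0, -0.92, -1.0], [0.56, -0.4, 0.04, 0.0, 0.0, -0.92, -1.0], [0.59, -0.37, 0.04, 0.0, 0.0, -0.92, -1.0], [0.61, -0.33, 0.04, 0.0, 0.0, -0.92, -1.0], [0.63, -0.29, 0.04, 0.0, 0.0, -0.92, -1.0], [0.65, -0.25, 0.04, 0.0, 0.0, -0.92, -1.0], [0.66, -0.2, 0.04, 0.0, 0.0, -0.92, -1.0], [0.67, -0.16, 0.04, 0.0, 0.0, -0.92, -1.0], [0.68, -0.12, 0.04, 0.0, 0.0, -0.92, -1.0], [0.69, -0.07, 0.04, 0.0, 0.0, -0.92, -1.0], [0.69, -0.03, 0.04, 0.0, 0.0, -0.92, -1.0], [0.69, 0.02, 0.04, 0.0, 0.0, -0.92, -1.0], [0.69, 0.06, 0.04, 0.0, 0.0, -0.92, -1.0], [0.69, 0.11, 0.04, 0.0, 0.0, -0.92, -1.0], [0.68, 0.15, 0.04, 0.0, 0.0, -0.92, -1.0], [0.67, 0.19, 0.04, 0.0, 0.0, -0.92, -1.0], [0.65, 0.24, 0.04, 0.0, 0.0, -0.92, -1.0], [0.64, 0.28, 0.04, 0.0, 0.0, -0.92, -1.0], [0.62, 0.32, 0.04, 0.0, 0.0, -0.92, -1.0], [0.6, 0.36, 0.04, 0.0, 0.0, -0.92, -1.0], [0.57, 0.39, 0.04, 0.0, 0.0, -0.92, -1.0], [0.54, 0.43, 0.04, 0.0, 0.0, -0.92, -1.0]]
```

>>> jog_arm --motion '[0.54,-0.44,0,0,0,-0.92,-1,0.56,-0.4,0,0,0,-0.92,-1,0.59,-0.37,0,0,0,-0.92,-1,0.61,-0.33,0,0,0,-0.92,-1,0.63,-0.29,0,0,0,-0.92,-1,0.65,-0.25,0,0,0,-0.92,-1,0.66,-0.2,0,0,0,-0.92,-1,0.67,-0.16,0,0,0,-0.92,-1,0.68,-0.12,0,0,0,-0.92,-1,0.69,-0.07,0,0,0,-0.92,-1,0.69,-0.03,0,0,0,-0.92,-1]'

```text
time: 1.48
position: [0.3258, -0.3684, 0.2335]
tool_rot: [0.893, 0.449, 0.0, -0.0]
ft_force: [0.3, -0.8, -0.6]
grip_width: 0.0869
grip_force: 0.0
```

>>> jog_arm --motion '[0.69,0.02,0.04,0,0,-0.92,-1,0.69,0.06,0.04,0,0,-0.92,-1,0.69,0.11,0.04,0,0,-0.92,-1,0.68,0.15,0.04,0,0,-0.92,-1,0.67,0.19,0.04,0,0,-0.92,-1,0.65,0.24,0.04,0,0,-0.92,-1,0.64,0.28,0.04,0,0,-0.92,-1,0.62,0.32,0.04,0,0,-0.92,-1,0.6,0.36,0.04,0,0,-0.92,-1,0.57,0.39,0.04,0,0,-0.92,-1,0.54,0.43,0.04,0,0,-0.92,-1,0,0,0,0,0,0,-1]'

```text
time: 2.98
position: [0.5153, -0.1281, 0.2157]
tool_rot: [0.683, 0.731, -0.0, -0.0]
ft_force: [-0.6, -0.4, -0.3]
grip_width: 0.0869
grip_force: 0.0
```

```bash
python3 - <<'E'
from h import *
o=robot.get_obs();print(o["time"],o["position"],Rot.from_quat(o["tool_rot"]).as_matrix().round(4).tolist())
go([.5135,-.128,.045],94,6,-1)
E
```

```text
2.975 [ 0.51528454 -0.12809409  0.21569857] [[-0.0674, 0.9977, -0.0002], [0.9977, 0.0674, 0.0002], [0.0002, -0.0002, -1.0]]
[[0.0, -0.01, 0.71, 0.0, 0.0, -0.01, -1.0], [0.0, -0.01, 0.71, 0.0, 0.0, -0.01, -1.0], [0.0, -0.01, 0.71, 0.0, 0.0, -0.01, -1.0], [0.0, -0.01, 0.71, 0.0, 0.0, -0.01, -1.0], [0.0, -0.01, 0.71, 0.0, 0.0, -0.01, -1.0], [0.0, -0.01, 0.71, 0.0, 0.0, -0.01, -1.0]]
```

>>> jog_arm --motion '[0,-0.02,0.85,0,0,0,-1,0,-0.02,0.85,0,0,0,-1,0,0,0.85,0,0,0,-1,0,0,0.85,0,0,0,-1,0,0,0.5,0,0,0,-1,0,0,0.34,0,0,0,-1,0,0,0,0,0,0,-1,0,0,0,0,0,0,1,0,0,0,0,0,0,1,0,0,0,0,0,0,1,0,0,0,0,0,0,1,0,0,0,0,0,0,1]' --grip_force 25

```text
time: 4.47
position: [0.5133, -0.1298, 0.0465]
tool_rot: [0.684, 0.729, 0.0, 0.0]
ft_force: [0.1, 0.1, -0.2]
grip_width: 0.0452
grip_force: 0.0
```

>>> jog_arm --motion '[0,0,0,0,0,0,1,0,0,0,0,0,0,1,0,0,0,0,0,0,1,0,0,0,0,0,0,1,0,0,0,0,0,0,1]'

```text
time: 5.1
position: [0.5132, -0.1298, 0.0463]
tool_rot: [0.684, 0.729, -0.0, -0.0]
ft_force: [-0.4, 0.4, -0.7]
grip_width: 0.0225
grip_force: 25.0
```

>>> jog_arm --motion '[0,0,-0.25,0,0,0,1,0,0,-0.6,0,0,0,1,0,0,-0.8,0,0,0,1,0,0,-0.8,0,0,0,1,0,0,-0.8,0,0,0,1,0,0,-0.5,0,0,0,1,0,0,0,0,0,0,1]'

```text
time: 5.98
position: [0.5141, -0.1302, 0.1983]
tool_rot: [0.684, 0.729, 0.001, 0.002]
ft_force: [-0.1, 1.1, -0.4]
grip_width: 0.0224
grip_force: 25.0
```

```bash
python3 - <<'E'
from h import *
s=robot.camera("scene");t=robot.camera("top")
cv2.imwrite("pics/scene1.png",s);cv2.imwrite("pics/top1.png",t)
o=robot.get_obs();p=np.array(o["position"]);print(p,o["grip_width"],o["ft_force"])
def pj(n,X):
    c=robot.calibration(n);k=np.array(c["R"])@X+c["t"];return np.array([c["fx"]*k[0]/k[2]+c["cx"],c["fy"]*k[1]/k[2]+c["cy"]])
f=p-[0,0,.045];a=pj("scene",f).astype(int);b=pj("top",f).astype(int);print(pj("scene",f),pj("scene",f+[0,0,.0285]))
c=lambda i,x:cv2.resize(i[x[1]-35:x[1]+25,x[0]-40:x[0]+40],(400,300),interpolation=cv2.INTER_CUBIC)
cv2.imwrite("pics/crop1.png",np.hstack([c(s,a),c(t,b)]));print(a-[40,35],b-[40,35])
E
```

```text
[ 0.51274163 -0.12959417  0.19619346] 0.02254243785284526 [-0.25861744  0.24469324 -0.53866791]
[311.57662046 211.22844679] [311.36155122 203.98907123]
[271 176] [317 159]
```

View pics/crop1.png

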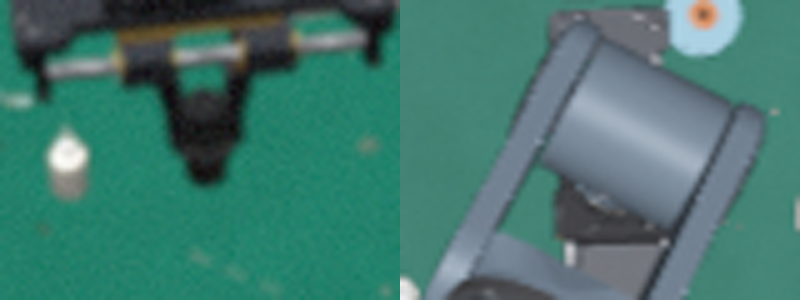

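Held upright: the scene view shows the stopper's foot at (312.2,211.6), against a predicted (311.6,211.2). I'll refine the rim centre and then go there.

```bash
python3 - <<'E'
from h import *
np.set_printoptions(precision=4,suppress=True)
s=cv2.imread("pics/scene0.png");t=cv2.imread("pics/top0.png")
for th in(190,205,215,230):
    br=lambda c:c.min(2)>th
    a=blob(s,(298,265,328,292),br);b=blob(t,(394,185,422,216),br)
    print(th,a["size"],plane("scene",a["ell"],.11)[:2],a["br"],"|",b["size"],b["br"],plane("top",b["ell"],.11)[:2])
g=blob(t,(390,184,422,218),lambda c:c[:,:,2]>110);print("base",g["br"],plane("top",(g["br"][0]-.5+10.4,g["br"][1]-.5+g["br"][3]/2),.003))
go([.5008,-.3193,.20],94,6,1)
E
```

```text
190 [13.2837 15.4772] [ 0.5006 -0.3189] [304.5   272.     15.625  13.375] | [11.1216 11.7276] [405.875 194.625  11.125  11.625] [ 0.5019 -0.3176]
205 [12.8369 15.1376] [ 0.5006 -0.3188] [304.75  272.25   15.25   12.875] | [10.7556 11.0624] [406.125 194.875  10.625  11.125] [ 0.5021 -0.3178]
215 [12.5439 14.874 ] [ 0.5007 -0.3188] [304.875 272.375  15.     12.625] | [10.5902 10.7249] [406.25  195.     10.375  10.75 ] [ 0.5022 -0.3178]
230 [11.9723 14.4012] [ 0.5007 -0.3187] [305.125 272.625  14.5    12.   ] | [ 8.274  10.5645] [406.5   196.25    9.875   9.25 ] [ 0.5002 -0.3161]
base [396.    191.5    21.75   20.875] [ 0.5026 -0.317   0.003 ]
[[-0.79, -0.1, -0.02, 0.0, 0.0, -0.01, 1.0], [-0.79, -0.1, -0.02, 0.0, 0.0, -0.01, 1.0], [-0.79, -0.1, -0.02, 0.0, 0.0, -0.01, 1.0], [-0.79, -0.1, -0.02, 0.0, 0.0, -0.01, 1.0], [-0.79, -0.1, -0.02, 0.0, 0.0, -0.01, 1.0], [-0.79, -0.1, -0.02, 0.0, 0.0, -0.01, 1.0]]
```

>>> jog_arm --motion '[-0.5,-0.06,0,0,0,0,1,-0.79,-0.1,0,0,0,0,1,-0.79,-0.1,0,0,0,0,1,-0.79,-0.1,0,0,0,0,1,-0.79,-0.1,0,0,0,0,1,-0.7,-0.1,0,0,0,0,1,-0.4,-0.05,0,0,0,0,1,0,0,0,0,0,0,1,0,0,0,0,0,0,1]'

```text
time: 7.2
position: [0.5007, -0.3204, 0.1959]
tool_rot: [0.684, 0.729, 0.0, -0.001]
ft_force: [-0.8, -0.4, -0.3]
grip_width: 0.0224
grip_force: 25.0
```

```bash
python3 - <<'E'
from h import *
s=robot.camera("scene");t=robot.camera("top")
o=robot.get_obs();p=np.array(o["position"]);print(p,o["ft_force"])
cv2.imwrite("pics/crop2.png",np.hstack([cv2.resize(i,(400,300),interpolation=cv2.INTER_CUBIC) for i in(s[240:300,272:352],t[170:230,366:446])]))
go([.5013,-.3200,.163],94,1,1)
E
```

```text
[ 0.50099239 -0.32017826  0.19621817] [-0.29964961 -0.5611569  -0.71048023]
[[0.0, 0.01, 0.83, -0.01, -0.01, -0.07, 1.0]]
```

View pics/crop2.png

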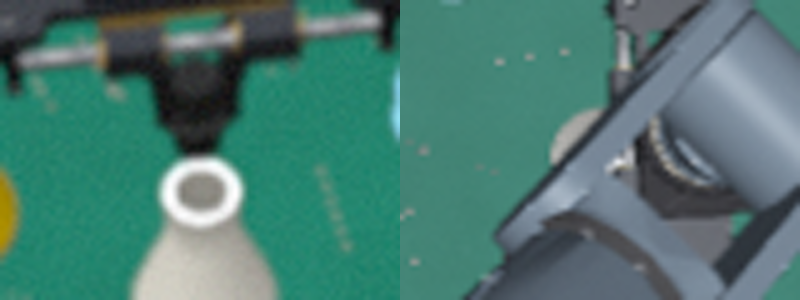

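The stopper's foot is over the rim, less than 1 px left of its axis at scene (312.4,278). I'll nudge it slightly in +x and lower it in small steps.

>>> jog_arm --motion '[0,0.02,0.4,0,0,0,1,0,0,0.4,0,0,0,1,0,0,0.2,0,0,0,1,0,0,0.15,0,0,0,1,0,0,0,0,0,0,1]'

```text
time: 7.92
position: [0.5017, -0.3212, 0.1498]
tool_rot: [0.684, 0.729, 0.0, -0.001]
ft_force: [-0.3, -0.4, -1.2]
grip_width: 0.023
grip_force: 25.0
```

>>> jog_arm --motion '[0,0,0.12,0,0,0,1,0,0,0.12,0,0,0,1,0,0,0.12,0,0,0,1,0,0,0,0,0,0,1]'

```text
time: 8.43
position: [0.5016, -0.3211, 0.1355]
tool_rot: [0.684, 0.729, 0.0, -0.001]
ft_force: [-0.2, -0.1, -0.7]
grip_width: 0.0227
grip_force: 25.0
```

Entering freely. Now the last 5 mm, slowly.

>>> jog_arm --motion '[0,0,0.06,0,0,0,1,0,0,0.04,0,0,0,1,0,0,0.03,0,0,0,1,0,0,0,0,0,0,1]'

```text
time: 8.93
position: [0.5019, -0.3212, 0.1311]
tool_rot: [0.684, 0.729, 0.0, 0.0]
ft_force: [-0.7, 1.4, 1.7]
grip_width: 0.0223
grip_force: 25.0
```

>>> jog_arm --motion '[0,0,0.03,0,0,0,1,0,0,0.03,0,0,0,1,0,0,0,0,0,0,1]'

```text
time: 9.3
position: [0.5021, -0.3212, 0.1302]
tool_rot: [0.684, 0.729, 0.0, 0.0]
ft_force: [-0.7, 3.1, 11.1]
grip_width: 0.0229
grip_force: 25.0
```

>>> jog_arm --motion '[0,0,0.03,0,0,0,1,0,0,0,0,0,0,1,0,0,-0.07,0,0,0,1,0,0,0,0,0,0,0.2,0,0,0,0,0,0,0.2,0,0,0,0,0,0,0.2,0,0,0,0,0,0,0.2]'

```text
time: 10.18
position: [0.5018, -0.3215, 0.1297]
tool_rot: [0.684, 0.729, -0.0, -0.0]
ft_force: [-0.0, -0.1, 1.0]
grip_width: 0.0343
grip_force: 0.0
```

```bash
python3 - <<'E'
from h import *
s=robot.camera("scene");o=robot.get_obs();p=np.array(o["position"]);print(o["time"],p,o["ft_force"],o["grip_width"])
cv2.imwrite("pics/crop3.png",cv2.resize(s[240:315,262:362],(800,600),interpolation=cv2.INTER_CUBIC))
E
```

```text
10.225 [ 0.50182922 -0.3214952   0.12976944] [0.57800165 0.56905412 0.7909557 ] 0.03479772377120602
```

View pics/crop3.png

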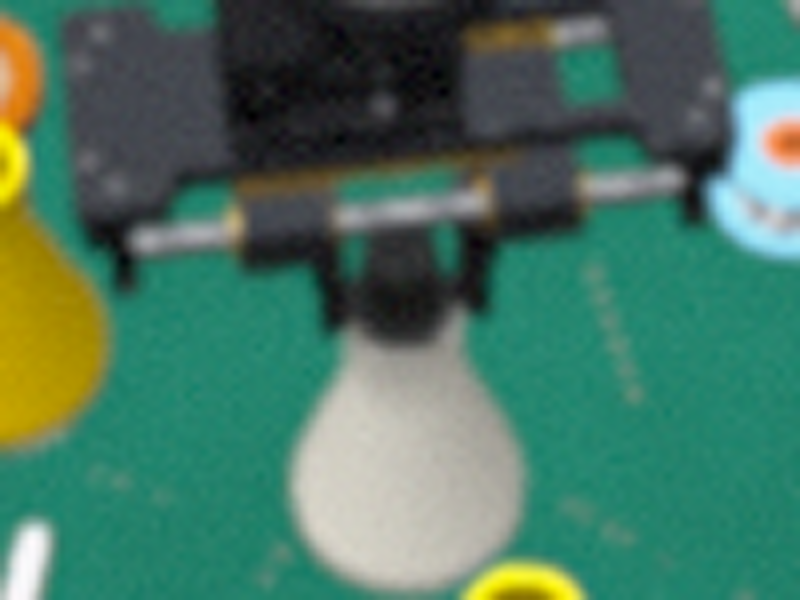

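The flange sits on the rim and the white ring is covered, with the stopper upright at crop (405,290). I'll back off straight up and travel to the handle.

>>> jog_arm --motion '[0,0,0,0,0,0,-0.3,0,0,0,0,0,0,-0.3,0,0,-0.3,0,0,0,-0.3,0,0,-0.7,0,0,0,-0.5,0,0,-0.9,0,0,0,-1,0.3,0,-0.6,0,0,0,-1,0.6,0.05,0,0,0,0,-1,1,0.15,0,0,0,0,-1,1,0.15,0,0,0,0,-1,1,0.15,0,0,0,0,-1,1,0.15,0,0,0,0,-1,1,0.15,0,0,0,0,-1]'

```text
time: 11.72
position: [0.5173, -0.081, 0.2289]
tool_rot: [0.684, 0.73, -0.0, -0.001]
ft_force: [-0.6, -0.2, 0.1]
grip_width: 0.0873
grip_force: 0.0
```

```bash
python3 - <<'E'
from h import *
s=robot.camera("scene");o=robot.get_obs();p=np.array(o["position"]);print(o["time"],p,o["grip_width"])
t=robot.camera("top");cv2.imwrite("pics/crop4.png",np.hstack([cv2.resize(i,(400,300),interpolation=cv2.INTER_CUBIC) for i in(s[250:310,272:352],t[170:230,366:446])]))
go([.544,.2135,.19],94,9,-1)
E
```

```text
11.775 [ 0.51649999 -0.07617245  0.22875772] 0.08703708852741371
[[0.8, 0.13, 0.11, -0.01, -0.01, 0.0, -1.0], [0.8, 0.13, 0.11, -0.01, -0.01, 0.0, -1.0], [0.8, 0.13, 0.11, -0.01, -0.01, 0.0, -1.0], [0.8, 0.13, 0.11, -0.01, -0.01, 0.0, -1.0], [0.8, 0.13, 0.11, -0.01, -0.01, 0.0, -1.0], [0.8, 0.13, 0.11, -0.01, -0.01, 0.0, -1.0], [0.8, 0.13, 0.11, -0.01, -0.01, 0.0, -1.0], [0.8, 0.13, 0.11, -0.01, -0.01, 0.0, -1.0], [0.8, 0.13, 0.11, -0.01, -0.01, 0.0, -1.0]]
```

View pics/crop4.png

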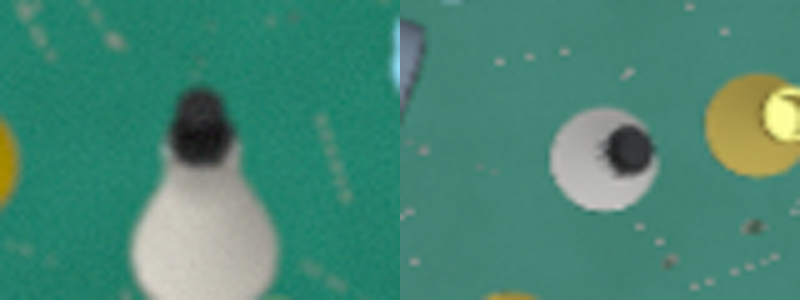

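The stopper sits in the flask, which hasn't moved: top view base centre is (406.8,201.9). I'll check the seating depth numerically from the dark blob.

```bash
python3 - <<'E'
from h import *
def pj(n,X):
    c=robot.calibration(n);k=np.array(c["R"])@X+c["t"];return np.array([c["fx"]*k[0]/k[2]+c["cx"],c["fy"]*k[1]/k[2]+c["cy"]])
a=np.linspace(0,2*np.pi,60)
def cyl(x,y,z0):
    P=[]
    for r,z in((.018,.026),(.018,.031),(.012,.031),(.012,.056)): P+=[pj("scene",[x+r*np.cos(t),y+r*np.sin(t),z0+z]) for t in a]
    return np.array(P)
s=robot.camera("scene")
for th in(75,90,105):
    b=blob(s,(300,255,326,295),lambda c:c.max(2)<th)["br"];print(th,"obs x",b[0]-.5,b[0]+b[2]-.5,"y",b[1]-.5,b[1]+b[3]-.5)
g=blob(s,(290,255,340,320),lambda c:(c[:,:,2]>105)|(c.max(2)<75))["br"];print("flask",g)
for dz in(0,.003,.006):
    P=cyl(.5012,-.3185,.084+dz);print(dz,P.min(0),P.max(0))
b=blob(cv2.imread("pics/scene0.png"),(298,222,328,258),lambda c:c.max(2)<75)["br"];P=cyl(.5137,-.1278,0);print("calib obs",b[:2]-.5,b[:2]+b[2:]-.5,P.min(0),P.max(0))
E
```

```text
75 obs x 305.875 318.0 y 267.625 282.375
90 obs x 305.375 318.5 y 267.125 282.75
105 obs x 304.875 319.0 y 266.75 283.0
flask [298.    279.     38.375  41.   ]
0 [304.76985888 266.94258585] [319.23861464 284.06822845]
0.003 [304.73245468 266.22168328] [319.22888237 283.38072562]
0.006 [304.69490727 265.49799707] [319.21911295 282.69056965]
calib obs [307.   230.75] [317.75 247.5 ] [306.52801872 230.08468713] [318.88195464 244.70777945]
```

The top edge matches the seated prediction, with the same 0.7 px inset as in the reference image. Contact height and force agree too, so it is home. Next, the handle.

>>> jog_arm --motion '[0.8,0.13,0,0,0,0,-1,0.8,0.13,0,0,0,0,-1,0.8,0.13,0,0,0,0,-1,0.8,0.13,0,0,0,0,-1,0.8,0.13,0,0,0,0,-1,0.8,0.13,0,0,0,0,-1,0.8,0.13,0,0,0,0,-1,0.8,0.13,0.4,0,0,0,-1,0.8,0.13,0.5,0,0,0,-1,0,0,0,0,0,0,-1]'

```text
time: 13.12
position: [0.5455, 0.2075, 0.1917]
tool_rot: [0.683, 0.73, -0.002, -0.001]
ft_force: [-0.8, -0.0, 0.4]
grip_width: 0.0869
grip_force: 0.0
```

```bash
python3 - <<'E'
from h import *
s=robot.camera("scene");t=robot.camera("top");o=robot.get_obs();p=np.array(o["position"]);print(o["time"],p,o["grip_width"])
cv2.imwrite("pics/crop5.png",np.hstack([cv2.resize(i,(400,300),interpolation=cv2.INTER_CUBIC) for i in(s[115:190,280:380],t[140:215,212:312])]))
go([.544,.2135,.114],94,6,-1)
E
```

```text
13.225 [0.54670408 0.20589194 0.19338037] 0.08715688784208157
[[0.03, -0.01, 0.33, 0.0, 0.0, -0.01, -1.0], [0.03, -0.01, 0.33, 0.0, 0.0, -0.01, -1.0], [0.03, -0.01, 0.33, 0.0, 0.0, -0.01, -1.0], [0.03, -0.01, 0.33, 0.0, 0.0, -0.01, -1.0], [0.03, -0.01, 0.33, 0.0, 0.0, -0.01, -1.0], [0.03, -0.01, 0.33, 0.0, 0.0, -0.01, -1.0]]
```

View pics/crop5.png

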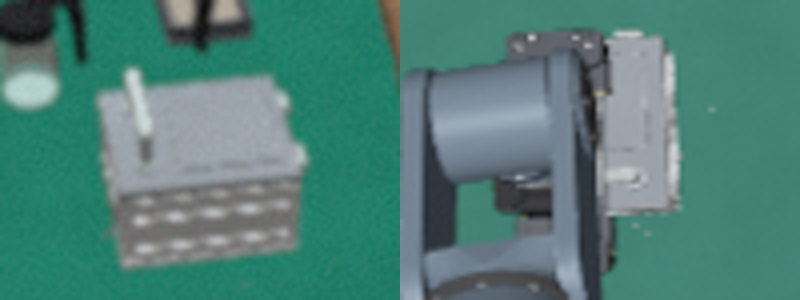

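The lid is shut. The bar runs from scene (313,133) to (317,147) with the open fingers straddling its line, so I'll descend and close.

>>> jog_arm --motion '[0.1,0,0.5,0,0,0,-0.6,0.1,0,0.5,0,0,0,-0.4,0,0,0.4,0,0,0,-0.2,0,0,0.3,0,0,0,-0.1,0,0,0.26,0,0,0,-0.1,0,0,0,0,0,0,0.2]' --grip_force 10

```text
time: 13.98
position: [0.5461, 0.2143, 0.1148]
tool_rot: [0.684, 0.729, -0.001, -0.0]
ft_force: [-0.2, 0.6, -0.0]
grip_width: 0.0438
grip_force: 0.0
```

>>> jog_arm --motion '[0,0,0,0,0,0,1,0,0,0,0,0,0,1,0,0,0,0,0,0,1,0,0,0,0,0,0,1,0,0,0,0,0,0,1,0,0,0,0,0,0,1]'

```text
time: 14.72
position: [0.5436, 0.2145, 0.1156]
tool_rot: [0.684, 0.73, -0.002, -0.002]
ft_force: [-4.0, -0.1, 4.8]
grip_width: 0.0116
grip_force: 10.0
```

The bar is held, at 11.6 mm. I'll firm up the grip and relieve the side load of about 4 N.

>>> jog_arm --motion '[0,-0.03,-0.02,0,0,0,1,0,-0.02,-0.01,0,0,0,1,0,0,0,0,0,0,1,0,0,0,0,0,0,1]' --grip_force 50

```text
time: 15.22
position: [0.5438, 0.2145, 0.1163]
tool_rot: [0.684, 0.729, -0.001, -0.001]
ft_force: [-3.3, 0.4, -2.8]
grip_width: 0.0105
grip_force: 50.0
```

>>> jog_arm --motion '[0,0.01,-0.03,0.14,0,0,1,0,0.01,-0.03,0.14,0,0,1,0,0.01,-0.03,0.14,0,0,1,0,0.01,-0.03,0.14,0,0,1]'

```text
time: 15.72
position: [0.5457, 0.2146, 0.1219]
tool_rot: [0.684, 0.729, -0.015, -0.014]
ft_force: [-4.6, 0.5, -0.8]
grip_width: 0.011
grip_force: 50.0
```

>>> jog_arm --motion '[0,0.01,-0.03,0.14,0,0,1,0,0.01,-0.03,0.14,0,0,1,0,0.01,-0.03,0.14,0,0,1,0,0.01,-0.03,0.14,0,0,1]'

```text
time: 16.23
position: [0.5478, 0.2148, 0.1273]
tool_rot: [0.684, 0.729, -0.029, -0.027]
ft_force: [-5.1, 1.2, -1.5]
grip_width: 0.0106
grip_force: 50.0
```

```bash
python3 - <<'E'
from h import *
s=robot.camera("scene");o=robot.get_obs();print(o["time"],o["position"],o["ft_force"],o["moment"])
s0=cv2.imread("pics/scene0.png")
cv2.imwrite("pics/crop6.png",np.hstack([cv2.resize(i[115:190,280:380],(400,300),interpolation=cv2.INTER_CUBIC) for i in(s0,s)]))
E
```

```text
16.275 [0.54781726 0.21477975 0.12737892] [-5.67140268  0.70419188  0.53633254] [0.14811653 0.91665591 0.08816237]
```

View pics/crop6.png

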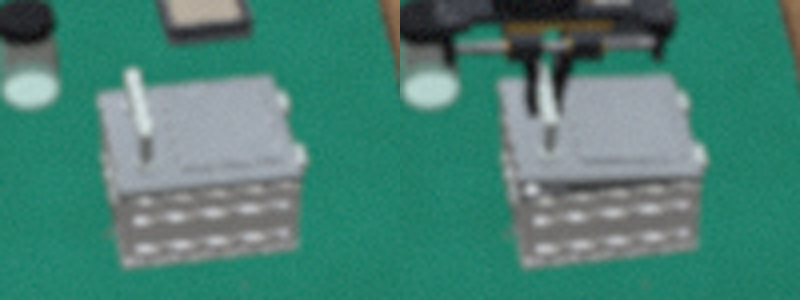

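The lid is opening under control: a dark wedge shows under its front edge at crop (545,188), and the bar is still in the jaws. I'll carry on along the arc to 0.2 rad.

>>> jog_arm --motion '[0,0.01,-0.04,0.2,0,0,1,0,0.01,-0.04,0.2,0,0,1,0,0.01,-0.04,0.2,0,0,1,0,0.01,-0.04,0.2,0,0,1,0,0.01,-0.04,0.2,0,0,1,0,0.01,-0.04,0.2,0,0,1,0,0.01,-0.04,0.2,0,0,1,0,0,0,0,0,0,1]'

```text
time: 17.27
position: [0.5523, 0.2151, 0.1374]
tool_rot: [0.681, 0.727, -0.064, -0.06]
ft_force: [-5.4, 1.6, 0.2]
grip_width: 0.0108
grip_force: 50.0
```

```bash
python3 - <<'E'
from h import *
from scipy.optimize import brentq
o=robot.get_obs();p=o["position"];dz=p[2]-.1163
R=Rot.from_quat(o["tool_rot"]).as_matrix();tilt=np.arccos(-R[2,2])
print(p,o["ft_force"],o["grip_width"],"tilt",tilt,"theta from z",brentq(lambda a:.125*np.sin(a)+.038*(np.cos(a)-1)-dz,0,1))
E
```

```text
[0.55231988 0.21512966 0.13742086] [-5.40822376  1.6177976   0.22615339] 0.0107627718624695 tilt 0.1762316609410799 theta from z 0.17446549746226142
```

>>> jog_arm --motion '[0,0.01,-0.04,0.18,0,0,1,0,0,-0.04,0.18,0,0,1,0,0,0,0,0,0,1,0,0,0,0,0,0,1]'

```text
time: 17.77
position: [0.5537, 0.2152, 0.1402]
tool_rot: [0.681, 0.726, -0.072, -0.068]
ft_force: [-3.3, 2.9, -0.8]
grip_width: 0.0104
grip_force: 50.0
```

```bash
python3 - <<'E'
from h import *
from scipy.optimize import brentq
s=robot.camera("scene");t=robot.camera("top");o=robot.get_obs();p=o["position"];dz=p[2]-.1163
R=Rot.from_quat(o["tool_rot"]).as_matrix()
print(p,o["ft_force"],o["grip_width"],"tilt",np.arccos(-R[2,2]),"theta",brentq(lambda a:.125*np.sin(a)+.038*(np.cos(a)-1)-dz,0,1))
cv2.imwrite("pics/end.png",np.vstack([np.hstack([cv2.resize(s[115:190,280:380],(400,300),interpolation=cv2.INTER_CUBIC),cv2.resize(s[230:305,260:360],(400,300))]),np.hstack([cv2.resize(t[120:270,140:340],(400,300)),cv2.resize(t[120:270,320:520],(400,300))])]))
E
```

```text
[0.55372435 0.21523559 0.14013988] [-2.26396219  2.71881865 -0.70964855] 0.011057207526672858 tilt 0.19932783363167336 theta 0.19794544288784605
```

View pics/end.png

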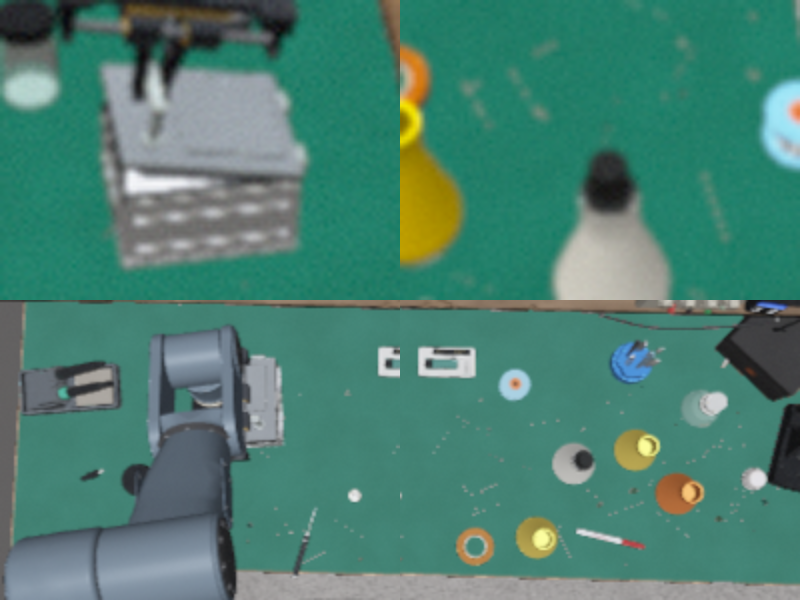

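The lid is held about 0.2 rad open, with its front edge about 30 mm up at crop (210,180). The flask is stoppered at (607,185) and the other things are in place. Handing in.

```bash
python3 -c "
from rig import robot
print(robot.hand_in())"
```

```text
the job is handed in; nothing more can be done
None
```

Job handed in at about 18 s: I set the stopper home in the white flask while the case was still shut. The lid is off its seal and still held by the bar handle at about 0.2 rad, its front edge about 3 cm up; the flask and other things look unmoved.

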